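Hold the lamp cover plate over its mounting flange

ROBOT

A 6-joint arm with a two-finger parallel gripper is mounted at the origin on the work surface. World frame = base frame: x ahead of the robot, y to its left, z up, the work surface at z = 0. Lengths are in m, angles in rad, forces in N, time in s.
With the tool pointing down it reaches from about 0.375 to 0.975 m from the base axis. Payload 3.8 kg.
Tool frame: the origin (TCP) lies midway between the tips of the shut fingers; the grasp point (between the pads) lies 19 mm behind it; z points along the fingers, y is the line along which they close (so a half turn about z gives the same grasp; the last joint's range is limited). The gripper opens to 85 mm and grips with 20 to 120 N. Pads are 22 mm wide; open, the fingers measure 114 mm over their backs; the gripper's body (76 mm by 85 mm) begins 54 mm behind the grasp point. The pads swing forward as they close: fully open they stand 13 mm farther back than shut.
Start: joints at [-1.358, 0.264, 1.604, -0, 1.274, -0.037], TCP at [0.167, -0.654, 0.231] pointing down, gripper open.
Joint ranges: [-2.63, 2.63], [-0.94, 2.18], [0.31, 2.57], [-1.31, 4.45], [0, 2.66], [-2.55, 2.55]. Speed limits (rad/s): [2.57, 2.57, 3.14, 3.14, 3.14, 3.14].

INTERFACE

Orientations are given as a rotation vector (axis times angle).
In Python, from workcell import status, read_camera, workorder, masks_of gives the robot as it stands.
- The arm moves only by the tool drive_tool, never from a script. Its argument "rows" is a list of rows, each a list of 7 numbers: the turn, a rotation vector about the tool's x, y, z in degrees, then the shift along the tool's x, y, z in m, then the opening, from 0 (shut) to 1 (fully open). In form: [[ax, ay, az, tx, ty, tz, claw], ...]. A call has 1 to 8 rows; each row shifts and turns the commanded pose from where the row before left it, along the tool's axes as they then stand; what a row does not reach is not made up. A row lasts 1/12 s, in which the tool goes at most 41.7 mm and 7.16 degrees, less where a joint would pass 70% of its speed; a pose out of reach is approached as far as the arm can. A call is refused whole if a number of a shift passes 0.0417 or a number of a turn 7.16, either way. A call with a gripper value outside its range is refused whole. The fingers move at their own pace and stop on an object; "force" is the grip in N (left out, the last holds). Time passes only in rows, so rows that do not move let the fingers close. It gives the time, the measured TCP pose, the force, the opening and the grip force at its end, in the units of the state.
- status.read_state(): the state, without advancing time (a new reading comes with each control period).
- read_camera(name): name is "side" or "top"; returns a dict with "color" (400x640x3 uint8, red, green, blue), "intrinsics" (3x3 intrinsics, pixels), "world_from_camera" (4x4, takes a point from camera to world coordinates). Camera axes: x right, y up, looking along -z (the intrinsics and any distortion apply to the point x, -y, -z); pixel columns grow to the right and rows downward; lengths in m; the calibration is good to about 2 mm. A picture is of the moment at which its call begins. There is no depth.
- workorder.finish_job(): hands the job in; it is judged then, once.
Trained networks look in a picture, given as the dict that the camera call returned (one of the last four; its "shot" number tells which), for a name from the list of things; names that differ only in an ending like _2 or _b are one class to them, and where a whole thing is asked for, a point or a joint stands for the part that bears it (a point fixed in the world has none). Each returns a list of dicts, best first, with "score" (0 to 1); they miss things now and then, are a little off and sometimes report something else, mostly with a low value. They report only what shows in the picture. A call takes as long as a camera call.
- masks_of(picture, name): "mask" (400x640 bool, what is visible of it) and "bbox" ([left, top, right, bottom] in pixels, round what is visible of it).
The state is a dict: "time": time; "q": joint angles; "joint_vel": joint speeds; "joint_torque": joint torques, N m; "tool_pos": TCP position; "tcp_rot": TCP orientation; "wrist_force": force on the tool from outside, world axes, zero at the start; "torque": the same for the moment, N m; "width": opening from 0.0 (shut) to 1.0 (fully open); "grip_force": force on a finger pad.
Only numpy, scipy, OpenCV 4.12 (cv2) and the standard library are available. Lean on these libraries where they do the work, as an engineer would, in place of code of your own. Each camera call takes 0.05 s, during which the arm holds its last target. There are 200 camera calls.

TASK

Take the rectangular brass cover plate out of the fittings tray by its lug and hold it level about 2 cm above the steel flange on the green panel, each of its four holes centred over a threaded hole so the screws can go in. Either way round will do; do not let the plate touch the panel, leave the other fittings in the tray and the crockery where it is, and finish while still holding the plate there steadily.

Things in the scene. Friction and masses are not known exactly. Their poses are not given: they have to be found in the camera images.
- cover: The target: brass cover plate, 110 mm (its x) by 80 mm (y), 5 mm thick, four 10 mm corner holes; in the middle of its top a flat-sided brass lug to grip, 40 mm along x, 16 mm along y, its top 41 mm above the underside. Lies flat, lug up, any yaw, in either half of the tray. 0.3 to 0.5 kg. Origin: centre of the underside, z up. Same after a half turn; either way round fits.
- hole0 (a point): Centre of the cover plate's screw hole at its +x +y corner (43 mm along x and 28 mm along y from the centre), on the underside.
- hole1 (a point): Centre of the cover plate's screw hole at its -x +y corner (43 mm along x and 28 mm along y from the centre), on the underside.
- hole2 (a point): Centre of the cover plate's screw hole at its -x -y corner (43 mm along x and 28 mm along y from the centre), on the underside.
- hole3 (a point): Centre of the cover plate's screw hole at its +x -y corner (43 mm along x and 28 mm along y from the centre), on the underside.
- panel: Olive-green cabinet panel lying flat, fixed, 180 mm (its x) by 260 mm (y), 20 mm thick, edge moulding to 24 mm. On its middle a steel mounting flange 116 mm (x) by 86 mm (y), top 32 mm above the counter, with a 50 by 30 mm opening and four dark 6 mm threaded holes. Origin: centre of the underside, z up. Yaw within 0.5 rad; left or right of the robot, the tray on the other side.
- flange (a point): Centre of the steel mounting flange's top face, 32 mm above the counter, axes those of the panel.
- thread0 (a point): Mouth of the flange's threaded hole at its +x +y corner (43 mm along the panel's x and 28 mm along y from the flange's centre), on its top face.
- thread1 (a point): Mouth of the flange's threaded hole at its -x +y corner (43 mm along the panel's x and 28 mm along y from the flange's centre), on its top face.
- thread2 (a point): Mouth of the flange's threaded hole at its -x -y corner (43 mm along the panel's x and 28 mm along y from the flange's centre), on its top face.
- thread3 (a point): Mouth of the flange's threaded hole at its +x -y corner (43 mm along the panel's x and 28 mm along y from the flange's centre), on its top face.
- tray: Open wooden fittings tray, fixed, 230 mm (x) by 390 mm (y), 45 mm high, walls and floor 6 mm. Origin: centre of the underside. Yaw within 0.12 rad.
- rose: Round brass rose, 86 mm across, with a round stub 24 mm thick and 34 mm high; not the target. Stays in the tray. Origin: centre of its underside.
- knob_a: Small brass cabinet knob, 28 mm across and 28 mm high. Stays in the tray. Origin: centre of its underside.
- knob_b: Second small brass cabinet knob, the same. Stays in the tray. Origin: centre of its underside.
- post: Small brass rail post, 22 mm across and 46 mm high. Stays in the tray. Origin: centre of its underside.
- sleeve: Steel sleeve, 24 mm across, 20 mm high. Stays in the tray. Origin: centre of its underside.
- hinge: Small steel hinge leaf, 26 by 36 mm, 8 mm high. Stays in the tray. Origin: centre of its underside.
- cup: White mug, 84 mm across and 65 mm high, on the counter beyond the work; leave alone. Origin: centre of the underside.
- bowl: White bowl of pears, 140 mm across and 64 mm high, on the counter beyond the work; leave alone. Origin: centre of the underside.
- jar: Brown stoneware jar, 80 mm across and 115 mm high, on the counter beyond the work; leave alone. Origin: centre of the underside.

How it is judged:
By the outcome, as a careful person would: the job done as asked, in the order asked, and still so for the second after the job is handed in, while the arm keeps its last pose, push and grip.
It also fails if it takes over 45 s, if anything falls off the work surface, if the arm or the gripper's body presses on something with over 40 N, if the wrist force passes 120 N, or if a joint passes its speed limit or range.

## Working session

There is one attempt and no reset: what is moved stays moved. The work goes in short steps, Python scripts to look and compute and a tool call to move; the robot and the scene stay as the last step left them, time stands still between calls to the robot, and variables do not carry over. Pictures are saved under pics/ and viewed, at most 10 in all, crops included, and the job is handed in when it is done.

Besides the shell and the picture viewer there is one more tool, called after ">>>" as name(argument=value, ...), one argument or row to a line, values as JSON. drive_tool: Moves the arm, as the interface text tells. Its arguments: {"type":"object","properties":{"rows":{"type":"array"},"force":{"type":"number"}},"required":["rows"]}

```bash
mkdir -p pics; cat > h.py <<'E'
import numpy as np, cv2
from workcell import status, read_camera, workorder, masks_of
def ray(p,uv):
    uv=np.atleast_2d(uv).astype(float);K=p["intrinsics"];T=p["world_from_camera"]
    d=np.c_[(uv[:,0]-K[0,2])/K[0,0],-(uv[:,1]-K[1,2])/K[1,1],-np.ones(len(uv))]
    return T[:3,3],d@T[:3,:3].T
def onz(p,uv,z):
    o,d=ray(p,uv);return o+d*((z-o[2])/d[:,2])[:,None]
def proj(p,X):
    X=np.atleast_2d(X);T=np.linalg.inv(p["world_from_camera"]);c=X@T[:3,:3].T+T[:3,3];K=p["intrinsics"]
    return np.c_[K[0,0]*c[:,0]/-c[:,2]+K[0,2],K[1,1]*-c[:,1]/-c[:,2]+K[1,2]]
def save(p,n): cv2.imwrite(f"pics/{n}.png",p["color"][:,:,::-1])
E
python3 - <<'E'
from h import *
np.set_printoptions(precision=3,suppress=True)
for n in("top","side"):
    p=read_camera(n);save(p,n+"1");print(n,p.keys(),p["intrinsics"].tolist(),p["world_from_camera"])
    for k in("cover","panel","tray","rose","flange"):
        for m in masks_of(p,k)[:2]:print(k,m["score"],m["bbox"],m["mask"].sum())
print(status.read_state())
E
```

```text
top dict_keys(['color', 'intrinsics', 'world_from_camera', 'shot']) [[375.3399763157188, 0.0, 316.6299979063915], [0.0, 375.3399763157188, 202.44496779122417], [0.0, 0.0, 1.0]] [[ 0.005  0.994 -0.107  0.493]
 [-1.     0.004 -0.013 -0.004]
 [-0.012  0.107  0.994  1.061]
 [ 0.     0.     0.     1.   ]]
cover 0.75 [193.5, 212.2, 232.8, 260.5] 1111
cover 0.6 [248.0, 131.6, 281.2, 168.0] 916
panel 0.95 [355.1, 180.3, 467.7, 274.4] 6299
tray 0.89 [166.5, 181.4, 318.7, 278.0] 9741
tray 0.57 [239.6, 255.5, 252.7, 263.4] 57
rose 0.77 [259.6, 211.2, 291.9, 240.3] 755
flange 0.74 [355.2, 179.4, 466.7, 278.8] 6268
side dict_keys(['color', 'intrinsics', 'world_from_camera', 'shot']) [[511.7906077921276, 0.0, 316.2280305111827], [0.0, 511.7906077921276, 193.97539122279386], [0.0, 0.0, 1.0]] [[-0.836  0.434 -0.336  0.147]
 [-0.549 -0.648  0.528  0.694]
 [ 0.012  0.626  0.78   1.081]
 [ 0.     0.     0.     1.   ]]
cover 0.7 [242.7, 278.9, 297.6, 335.5] 1606
panel 0.71 [323.6, 115.3, 440.4, 197.8] 4732
tray 0.92 [199.7, 190.8, 365.8, 372.3] 13273
rose 0.77 [286.3, 232.8, 322.5, 263.1] 771
rose 0.63 [197.7, 191.9, 367.0, 371.3] 12773
flange 0.8 [326.0, 116.9, 434.3, 195.9] 4766
{'time': 0.6, 'q': array([-1.358,  0.264,  1.604, -0.   ,  1.274, -0.037]), 'joint_vel': array([ 0.   , -0.   ,  0.   ,  0.001,  0.001, -0.001]), 'joint_torque': array([  0.001, -51.464, -36.746,  -0.   ,   0.001,  -0.   ]), 'tool_pos': array([ 0.167, -0.654,  0.231]), 'tcp_rot': array([3.117, 0.391, 0.   ]), 'wrist_force': array([-0.752,  0.344,  0.346]), 'torque': array([-0.002,  0.008, -0.056]), 'grip_force': 0.0, 'width': 1.001100055847375}
```

View pics/top1.png

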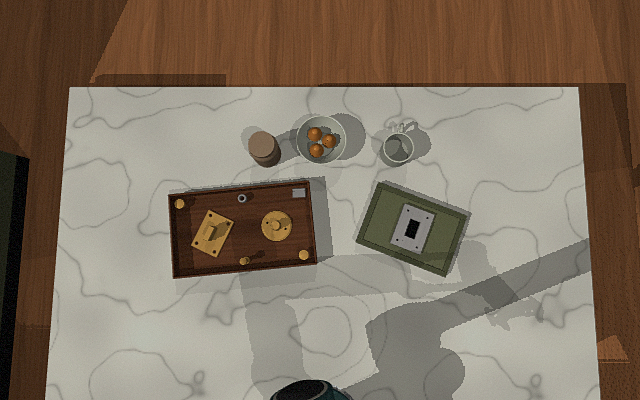

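View pics/side1.png

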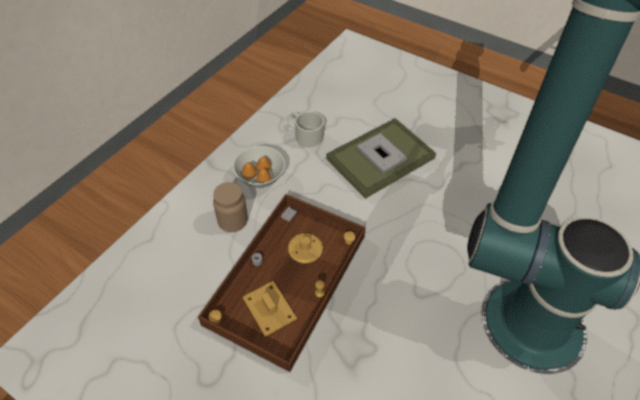

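```bash
cat >> h.py <<'E'
from scipy.optimize import minimize
H=np.array([[.043,.028],[-.043,.028],[-.043,-.028],[.043,-.028]])
def pts(v,z,P=H):
    c,s=np.cos(v[2]),np.sin(v[2]);return np.c_[P@np.array([[c,s],[-s,c]])+v[:2],np.full(len(P),z)]
def rect(p,mask,z):
    c=max(cv2.findContours(mask.astype(np.uint8),0,1)[0],key=cv2.contourArea)[:,0]
    (x,y),(w,h),a=cv2.minAreaRect((onz(p,c,z)[:,:2]*1000).astype(np.float32))
    if w<h:a+=90;w,h=h,w
    return np.array([x/1e3,y/1e3,np.radians((a+90)%180-90)]),(w,h)
def fit(p,v0,z,s=.7,r=.012):
    g=cv2.cvtColor(p["color"],cv2.COLOR_RGB2GRAY).astype(np.float32)
    g=cv2.GaussianBlur(g,(0,0),s)-cv2.GaussianBlur(g,(0,0),4)
    g=cv2.resize(g,None,fx=8,fy=8,interpolation=cv2.INTER_CUBIC)
    def f(v):
        uv=((proj(p,pts(v,z))+.5)*8-.5).astype(np.float32)
        return float(cv2.remap(g,uv[:,0][None],uv[:,1][None],1).sum())
    G=[(f(v0+[a,b,c]),a,b,c) for a in np.arange(-r,r+.001,.002) for b in np.arange(-r,r+.001,.002) for c in np.arange(-.15,.16,.05)]
    v=v0+np.array(min(G)[1:])
    m=minimize(f,v,method="Nelder-Mead",options=dict(initial_simplex=v+np.array([[0,0,0],[.002,0,0],[0,.002,0],[0,0,.04]])))
    return m.x,m.fun
E
python3 - <<'E'
from h import *
np.set_printoptions(precision=4,suppress=True)
for n,box in("top",(385,195,440,260)),("side",(350,125,415,178)):
    p=read_camera(n);im=p["color"].copy()
    m=masks_of(p,"cover")[0];v,wh=rect(p,m["mask"],.011);print(n,"cover",v,wh);vc,f=fit(p,v,.011);print(vc,f)
    hsv=cv2.cvtColor(p["color"],cv2.COLOR_RGB2HSV);M=np.zeros((400,640),np.uint8);x0,y0,x1,y1=box
    M[y0:y1,x0:x1]=((hsv[...,1]<40)&(hsv[...,2]>90))[y0:y1,x0:x1]
    v,wh=rect(p,M,.032);print("flange",v,wh);vf,f=fit(p,v,.032);print(vf,f)
    big=cv2.resize(im,None,fx=6,fy=6,interpolation=cv2.INTER_CUBIC)
    out=[]
    for v,z in((vc,.011),(vf,.032)):
        uv=(proj(p,pts(v,z))+.5)*6
        for a in uv: cv2.circle(big,tuple(int(t) for t in a),3,(255,0,0),1)
        c=uv.mean(0).astype(int);out.append(big[c[1]-180:c[1]+180,c[0]-200:c[0]+200])
    for k in("rose","knob_a","post","sleeve","hinge","jar"):
        print(k,[onz(p,[(b["bbox"][0]+b["bbox"][2])/2,(b["bbox"][1]+b["bbox"][3])/2],.02)[0,:2] for b in masks_of(p,k)[:2] if b["score"]>.4])
    cv2.imwrite(f"pics/f{n}.png",np.hstack(out)[:,:,::-1])
a=cv2.imread("pics/ftop.png");b=cv2.imread("pics/fside.png");cv2.imwrite("pics/f.png",cv2.resize(np.vstack([a,b]),(660,594)))
E
```

```text
top cover [ 0.5185  0.3014 -0.4406] (108.81844329833984, 80.26839447021484)
[ 0.5184  0.3016 -0.4382] -263.5096435546875
flange [ 0.5332 -0.251  -0.3695] (116.03762817382812, 86.92221069335938)
[ 0.5331 -0.2512 -0.3694] -235.01080322265625
rose [array([0.5419, 0.1239])]
knob_a [array([0.5944, 0.3916]), array([0.457 , 0.0445])]
post []
sleeve []
hinge []
jar [array([0.7573, 0.1587])]
side cover [ 0.5166  0.3046 -0.4398] (114.225830078125, 82.59680938720703)
[ 0.5155  0.306  -0.4367] -143.72259521484375
flange [ 0.5292 -0.244  -0.3716] (125.20564270019531, 94.76251983642578)
[ 0.4879 -0.216  -0.0656] -112.747314453125
rose [array([0.5293, 0.1269])]
knob_a [array([0.4634, 0.0428]), array([0.599 , 0.3963])]
post [array([0.448 , 0.2019])]
sleeve [array([0.6216, 0.071 ])]
hinge [array([0.6192, 0.0688])]
jar [array([0.7612, 0.1359])]
```

View pics/f.png

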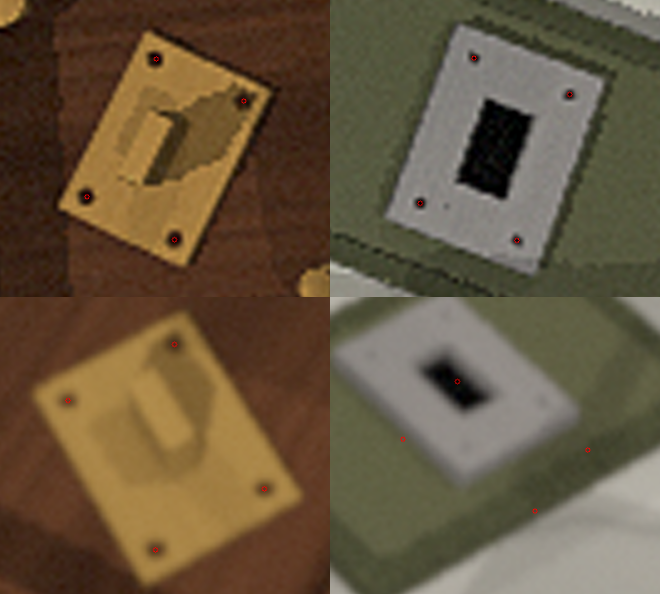

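>>> drive_tool(
  rows=[
    [0,0,0,0.0256,-0.0163,0,0.6],
    [0,0,0,0.0256,-0.0163,0,0.6],
    [0,0,0,0.0256,-0.0163,0,0.6],
    [0,0,0,0.0256,-0.0163,0,0.6],
    [0,0,0,0.0256,-0.0163,0,0.6],
    [0,0,0,0.0256,-0.0163,0,0.6],
    [0,0,0,0.0256,-0.0163,0,0.6],
    [0,0,0,0.0256,-0.0163,0,0.6],
  ],
)

```text
time: 2.07
tool_pos: [0.3339, -0.4759, 0.2315]
tcp_rot: [3.117, 0.391, 0.0]
wrist_force: [1.5, 0.3, -0.1]
width: 0.601
grip_force: 0.0
```

>>> drive_tool(
  rows=[
    [0,0,0,0.0256,-0.0163,0,0.6],
    [0,0,0,0.0256,-0.0163,0,0.6],
    [0,0,0,0.0256,-0.0163,0,0.6],
    [0,0,0,0.0256,-0.0163,0,0.6],
    [0,0,0,0.0256,-0.0163,0,0.6],
    [0,0,0,0.0256,-0.0163,0,0.6],
    [0,0,0,0.0256,-0.0163,0,0.6],
    [0,0,0,0.0256,-0.0163,0,0.6],
  ],
)

```text
time: 2.73
tool_pos: [0.5002, -0.2989, 0.2315]
tcp_rot: [3.117, 0.391, 0.001]
wrist_force: [-0.0, -0.1, -0.1]
width: 0.607
grip_force: 0.0
```

>>> drive_tool(
  rows=[
    [0,0,0,0.0083,-0.029,0,0.6],
    [0,0,0,0.0083,-0.029,0,0.6],
    [0,0,0,0.0083,-0.029,0,0.6],
    [0,0,0,0.0083,-0.029,0,0.6],
    [0,0,0,0.0083,-0.029,0,0.6],
    [0,0,0,0.0083,-0.029,0,0.6],
    [0,0,0,0.0083,-0.029,0,0.6],
    [0,0,0,0.0083,-0.029,0,0.6],
  ],
)

```text
time: 3.4
tool_pos: [0.5061, -0.0574, 0.2316]
tcp_rot: [3.117, 0.391, 0.001]
wrist_force: [0.5, -0.0, 0.1]
width: 0.597
grip_force: 0.0
```

>>> drive_tool(
  rows=[
    [0,0,0,0.0083,-0.029,0,0.6],
    [0,0,0,0.0083,-0.029,0,0.6],
    [0,0,0,0.0083,-0.029,0,0.6],
    [0,0,0,0.0083,-0.029,0,0.6],
    [0,0,0,0.0083,-0.029,0,0.6],
    [0,0,0,0.0083,-0.029,0,0.6],
    [0,0,0,0.0083,-0.029,0,0.6],
    [0,0,0,0.0083,-0.029,0,0.6],
  ],
)

```text
time: 4.07
tool_pos: [0.5131, 0.1839, 0.2315]
tcp_rot: [-3.117, -0.392, -0.001]
wrist_force: [-0.0, 0.3, -0.6]
width: 0.6
grip_force: 0.0
```

>>> drive_tool(
  rows=[
    [0,0,0,0.0083,-0.029,0,0.6],
    [0,0,0,0.0083,-0.029,0,0.6],
    [0,0,0,0.0083,-0.029,0,0.6],
    [0,0,0,0.0083,-0.029,0,0.6],
    [0,0,-7,0,0,0,0.6],
    [0,0,-7,0,0,0,0.6],
    [0,0,-7,0,0,0,0.6],
    [0,0,-7,0,0,0,0.6],
  ],
)

```text
time: 4.73
tool_pos: [0.5166, 0.3034, 0.2312]
tcp_rot: [2.926, 1.144, -0.0]
wrist_force: [1.0, 0.9, 0.1]
width: 0.596
grip_force: 0.0
```

>>> drive_tool(
  rows=[
    [0,0,-7,0,0,0,0.6],
    [0,0,-7,0,0,0,0.6],
    [0,0,-7,0,0,0,0.6],
    [0,0,-7,0,0,0,0.6],
    [0,0,-7,0,0,0,0.6],
    [0,0,-7,0,0,0,0.6],
    [0,0,-7,0,0,0,0.6],
    [0,0,-7,0,0,0,0.6],
  ],
)

```text
time: 5.4
tool_pos: [0.5167, 0.303, 0.2314]
tcp_rot: [2.047, 2.383, 0.0]
wrist_force: [-0.1, 0.5, -0.2]
width: 0.598
grip_force: 0.0
```

>>> drive_tool(
  rows=[
    [0,0,-7,0,0,0,0.6],
    [0,0,-7,0,0,0,0.6],
    [0,0,-7,0,0,0,0.6],
    [0,0,-7,0,0,0,0.6],
    [0,0,-7,0,0,0,0.6],
    [0,0,-7,0,0,0,0.6],
    [0,0,-7,0,0,0,0.6],
    [0,0,-7,0,0,0,0.6],
  ],
)

```text
time: 6.07
tool_pos: [0.5168, 0.303, 0.2314]
tcp_rot: [0.689, 3.065, 0.0]
wrist_force: [-0.5, -0.5, -0.3]
width: 0.603
grip_force: 0.0
```

>>> drive_tool(
  rows=[
    [0,0,-0.6,0,0,0.03,0.6],
    [0,0,0,0,0,0.03,0.6],
    [0,0,0,0,0,0.03,0.6],
    [0,0,0,0,0,0.02,0.6],
    [0,0,0,0,0,0.01,0.6],
    [0,0,0,0,0,0,0.6],
    [0,0,0,0,0,0,0.6],
  ],
)

```text
time: 6.65
tool_pos: [0.5169, 0.303, 0.1115]
tcp_rot: [-0.682, -3.066, 0.0]
wrist_force: [0.5, -0.7, -0.1]
width: 0.597
grip_force: 0.0
```

>>> drive_tool(
  rows=[
    [0,0,0,0,0,0.025,0.6],
    [0,0,0,0,0,0.025,0.6],
    [0,0,0,0,0,0.02,0.6],
    [0,0,0,0,0,0.015,0.6],
    [0,0,0,0,0,0.006,0.6],
    [0,0,0,0,0,0.002,0.6],
    [0,0,0,0,0,0,0.6],
    [0,0,0,0,0,0,0.6],
  ],
)

```text
time: 7.32
tool_pos: [0.5183, 0.3038, 0.0203]
tcp_rot: [0.682, 3.064, 0.003]
wrist_force: [0.2, 0.3, 0.6]
width: 0.598
grip_force: 0.0
```

>>> drive_tool(
  rows=[
    [0,0,0,0,0,0,0.4],
    [0,0,0,0,0,0,0.3],
    [0,0,0,0,0,0,0.2],
    [0,0,0,0,0,0,0.1],
    [0,0,0,0,0,0,0],
    [0,0,0,0,0,0,0],
    [0,0,0,0,0,0,0],
    [0,0,0,0,0,0,0],
  ],
  force=70,
)

```text
time: 7.98
tool_pos: [0.5175, 0.3035, 0.0195]
tcp_rot: [0.682, 3.065, 0.002]
wrist_force: [-0.6, -0.0, 6.0]
width: 0.18
grip_force: 69.5
```

```bash
python3 - <<'E'
from h import *
p=read_camera("side");cv2.imwrite("pics/g.png",cv2.resize(p["color"][170:390,160:400,::-1],None,fx=2.5,fy=2.5));print(status.read_state())
E
```

```text
{'time': 8.0333, 'q': array([ 4.88745124e-01,  3.35506835e-01,  1.94055624e+00,  1.28225490e-04,
        8.63689617e-01, -6.44256865e-01]), 'joint_vel': array([ 1.93576756e-03,  2.04491269e-04,  4.43632834e-04, -1.35783511e-04,
        4.68222075e-05, -3.49447357e-04]), 'joint_torque': array([-2.92861881e-01, -4.44558835e+01, -2.71978068e+01, -1.05279707e-01,
       -2.53099501e-01,  3.41545332e-03]), 'tool_pos': array([0.5175467 , 0.30345978, 0.01945551]), 'tcp_rot': array([6.82044572e-01, 3.06529457e+00, 1.99436846e-03]), 'wrist_force': array([-0.8139372 ,  0.25320756,  5.4011968 ]), 'torque': array([ 0.00951233,  0.11843747, -0.02577391]), 'grip_force': 69.51640248298645, 'width': 0.17219773631013446}
```

View pics/g.png

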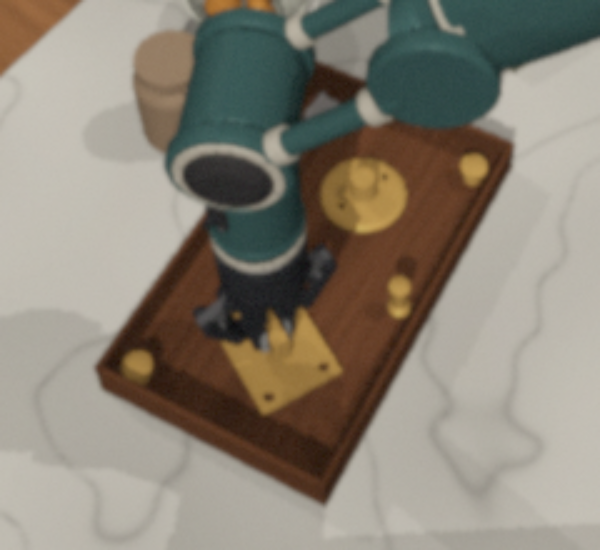

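>>> drive_tool(
  rows=[
    [0,0,0,0,0,-0.002,0],
    [0,0,0,0,0,-0.005,0],
    [0,0,0,0,0,-0.01,0],
    [0,0,0,0,0,-0.02,0],
    [0,0,0,0,0,-0.025,0],
    [0,0,0,0,0,-0.025,0],
    [0,0,0,0,0,-0.025,0],
    [0,0,0,0,0,-0.01,0],
  ],
  force=100,
)

```text
time: 8.7
tool_pos: [0.5184, 0.3038, 0.1444]
tcp_rot: [0.681, 3.063, 0.005]
wrist_force: [2.1, 1.4, -4.0]
width: 0.166
grip_force: 98.0
```

>>> drive_tool(
  rows=[
    [0,0,0,0,0,0,0],
    [0,0,0,-0.005,-0.01,0,0],
    [0,0,0,-0.0103,-0.0206,0,0],
    [0,0,0,-0.0103,-0.0206,0,0],
    [0,0,0,-0.0103,-0.0206,0,0],
    [0,0,0,-0.0103,-0.0206,0,0],
    [0,0,0,-0.0103,-0.0206,0,0],
    [0,0,0,-0.0103,-0.0206,0,0],
  ],
)

```text
time: 9.37
tool_pos: [0.5183, 0.1514, 0.1373]
tcp_rot: [-0.681, -3.062, 0.004]
wrist_force: [1.2, -0.5, -4.5]
width: 0.169
grip_force: 98.1
```

>>> drive_tool(
  rows=[
    [0,0,0,-0.0103,-0.0206,0,0],
    [0,0,0,-0.0103,-0.0206,0,0],
    [0,0,0,-0.0103,-0.0206,0,0],
    [0,0,0,-0.0103,-0.0206,0,0],
    [0,0,0,-0.0103,-0.0206,0,0],
    [0,0,0,-0.0103,-0.0206,0,0],
    [0,0,0,-0.0103,-0.0206,0,0],
    [0,0,0,-0.0103,-0.0206,0,0],
  ],
)

```text
time: 10.03
tool_pos: [0.5227, -0.032, 0.1374]
tcp_rot: [-0.681, -3.062, 0.001]
wrist_force: [0.3, -0.2, -4.1]
width: 0.17
grip_force: 98.1
```

>>> drive_tool(
  rows=[
    [0,0,0,-0.0103,-0.0206,0,0],
    [0,0,0,-0.0103,-0.0206,0,0],
    [0,0,0,-0.0103,-0.0206,0,0],
    [0,0,0,-0.0103,-0.0206,0,0],
    [0,0,0,-0.0103,-0.0206,0,0],
    [0,0,0,-0.0103,-0.0206,0,0],
    [0,0,0,-0.0103,-0.0206,0,0],
    [0,0,0,-0.0103,-0.0206,0,0],
  ],
)

```text
time: 10.7
tool_pos: [0.5275, -0.2155, 0.1372]
tcp_rot: [-0.682, -3.061, -0.001]
wrist_force: [0.7, 1.2, -4.0]
width: 0.164
grip_force: 98.1
```

>>> drive_tool(
  rows=[
    [0,0,0,-0.0103,-0.0206,0,0],
    [0,0,0,-0.0052,-0.0106,0,0],
    [0,0,-2,0,0,0,0],
    [0,0,-1.9,0,0,0,0],
    [0,0,0,0,0,0.01,0],
    [0,0,0,0,0,0.01,0],
    [0,0,0,0,0,0,0],
    [0,0,0,0,0,0,0],
  ],
)

```text
time: 11.37
tool_pos: [0.5291, -0.2483, 0.1177]
tcp_rot: [-0.577, -3.083, -0.002]
wrist_force: [0.3, -0.6, -4.4]
width: 0.165
grip_force: 98.2
```

```bash
python3 - <<'E'
from h import *
p=read_camera("top");q=read_camera("side");a=cv2.resize(p["color"][160:300,345:485],None,fx=2.8,fy=2.8,interpolation=2);b=cv2.resize(q["color"][80:220,290:430],None,fx=2.8,fy=2.8,interpolation=2)
cv2.imwrite("pics/h.png",np.hstack([a,b])[:,:,::-1]);s=status.read_state();print(s["tool_pos"],s["tcp_rot"],s["wrist_force"],s["torque"],s["width"],s["grip_force"])
E
```

```text
[ 0.53061241 -0.24911199  0.1196361 ] [-5.77193539e-01 -3.08704368e+00 -5.43456778e-04] [ 0.44998636  0.30945559 -4.15294013] [ 0.02718167 -0.01397305 -0.00458304] 0.1667778309363053 98.20656895637512
```

View pics/h.png

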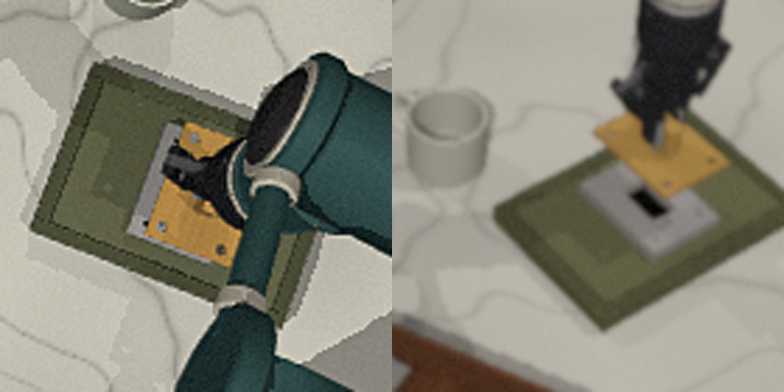

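>>> drive_tool(
  rows=[
    [0,0,0,0,0,0.006,0],
    [0,0,0,0,0,0.01,0],
    [0,0,0,0,0,0.01,0],
    [0,0,0,0,0,0.01,0],
    [0,0,0,0,0,0.01,0],
    [0,0,0,0,0,0.005,0],
    [0,0,0,0,0,0.003,0],
    [0,0,0,0,0,0,0],
  ],
)

```text
time: 12.13
tool_pos: [0.5301, -0.2492, 0.0649]
tcp_rot: [-0.577, -3.086, -0.001]
wrist_force: [0.0, -0.0, -4.7]
width: 0.169
grip_force: 98.2
```

>>> drive_tool(
  rows=[
    [0,0,0,0,0,0,0],
    [0,0,0,0,0,0,0],
    [0,0,0,0,0,0,0],
  ],
)

```text
time: 12.38
tool_pos: [0.5315, -0.2499, 0.0671]
tcp_rot: [0.577, 3.087, -0.001]
wrist_force: [-0.0, 0.0, -3.7]
width: 0.169
grip_force: 98.2
```

```bash
python3 - <<'E'
from h import *
np.set_printoptions(precision=4,suppress=True)
import pickle
p=read_camera("top");q=read_camera("side");pickle.dump((p,q),open("now.pkl","wb"))
s=status.read_state();print(s["tool_pos"],s["tcp_rot"],s["width"],s["grip_force"])
out=[]
for c,k in((p,"t"),(q,"s")):
    m=masks_of(c,"cover");print([(x["score"],x["bbox"]) for x in m])
    if m:print(rect(c,m[0]["mask"],.057))
    uv=proj(c,pts([.5331,-.2512,-.3695],.057));print(uv)
    ct=uv.mean(0).astype(int);im=c["color"][ct[1]-36:ct[1]+36,ct[0]-36:ct[0]+36]
    big=cv2.resize(im,(400,400),interpolation=cv2.INTER_CUBIC);sc=400/72
    for w,z,col in(([.5331,-.2512,-.3695],.057,(255,0,0)),([.5331,-.2512,-.3695],.032,(0,0,255))):
        for a in proj(c,pts(w,z)):cv2.circle(big,tuple(int(t) for t in (a-ct+36.5)*sc),4,col,1)
    print("crop origin",ct-36);out.append(big)
cv2.imwrite("pics/i.png",np.hstack(out)[:,:,::-1])
E
```

```text
[ 0.5314 -0.2498  0.067 ] [ 0.5774  3.0869 -0.0006] 0.16241974810426446 98.24400544166565
[(0.88, [395.0, 206.0, 423.2, 256.3])]
(array([ 0.5061, -0.2391,  1.1935]), (77.99060821533203, 55.07680892944336))
[[409.7989 209.2327]
 [398.7107 239.2788]
 [418.6279 247.0529]
 [429.585  216.8592]]
crop origin [378 192]
[(0.85, [362.8, 134.7, 406.0, 163.3]), (0.3, [328.4, 126.0, 436.2, 199.2])]
(array([ 0.5296, -0.2491, -0.3702]), (113.31880187988281, 83.58148956298828))
[[364.6387 138.7856]
 [384.4829 157.2261]
 [399.9464 148.7033]
 [379.9257 130.7785]]
crop origin [346 107]
```

View pics/i.png

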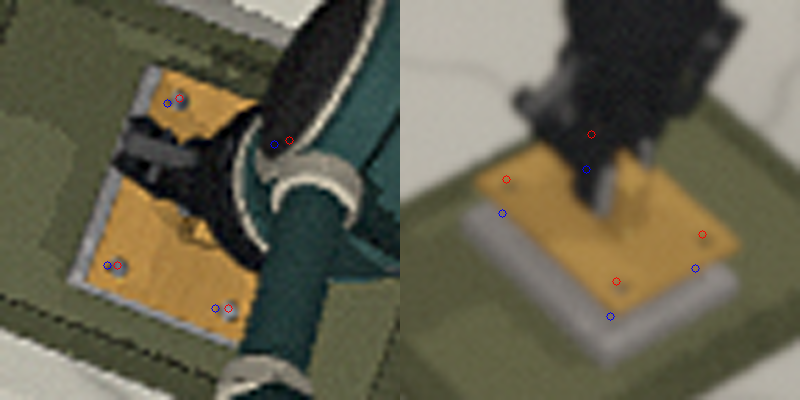

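```bash
cat > m.py <<'E'
from h import *
np.set_printoptions(precision=4,suppress=True)
def fit2(p,g,v0,z,idx,r=.006,s=.7):
    g=cv2.GaussianBlur(g,(0,0),s)-cv2.GaussianBlur(g,(0,0),4)
    g=cv2.resize(g,None,fx=8,fy=8,interpolation=cv2.INTER_CUBIC)
    def f(v):
        uv=((proj(p,pts(v,z))[idx]+.5)*8-.5).astype(np.float32)
        return float(cv2.remap(g,uv[:,0][None],uv[:,1][None],1).sum())+2000*(v[2]-v0[2])**2
    G=[(f(v0+[a,b,0]),a,b,0) for a in np.arange(-r,r+.001,.001) for b in np.arange(-r,r+.001,.001)]
    v=v0+np.array(min(G)[1:])
    m=minimize(f,v,method="Nelder-Mead",options=dict(initial_simplex=v+np.array([[0,0,0],[.002,0,0],[0,.002,0],[0,0,.03]])))
    return m.x,m.fun
def sat(p):
    c=p["color"].astype(np.float32);return c[...,0]-c[...,2]
def gray(p): return cv2.cvtColor(p["color"],cv2.COLOR_RGB2GRAY).astype(np.float32)
def measure(p,q):
    v0=np.array([.5331,-.2512,-.3695])
    for c,o,n,idx in((p,np.zeros(3),"top",[0,1,2]),(q,np.array([-.003,.0045,0]),"side",[0,1,2])):
        c1=dict(c,color=cv2.imread(f"pics/{n}1.png")[:,:,::-1].copy())
        vf,e=fit2(c1,gray(c1),v0+o,.032,[0,1,2,3]);print(n,"thread",vf,e)
        for z in(.0545,.057):
            for nm,g in(("sat",sat(c)),("gray",gray(c))):
                vh,e=fit2(c,g,v0+o,z,idx);print("  hole",z,nm,vh,round(e,1),"err mm,deg",(vh-vf)[:2]*1e3,np.degrees(vh-vf)[2])
E
python3 - <<'E'
from m import *
import pickle
measure(*pickle.load(open("now.pkl","rb")))
E
```

```text
top thread [ 0.5331 -0.2512 -0.3693] -232.61756616149148
  hole 0.0545 sat [ 0.5321 -0.252  -0.3714] -215.5 err mm,deg [-0.9942 -0.8545] -0.11933746417467113
  hole 0.0545 gray [ 0.5322 -0.2544 -0.3649] -30.1 err mm,deg [-0.8289 -3.2353] 0.2560388377119228
  hole 0.057 sat [ 0.5321 -0.2514 -0.3715] -215.1 err mm,deg [-0.9668 -0.2736] -0.12365983093709332
  hole 0.057 gray [ 0.5319 -0.2538 -0.3653] -29.2 err mm,deg [-1.1341 -2.593 ] 0.22886211560030292
side thread [ 0.5299 -0.2481 -0.3672] 28.79901528894955
  hole 0.0545 sat [ 0.5303 -0.2504 -0.3662] 15.2 err mm,deg [ 0.4264 -2.2775] 0.056761305529865476
  hole 0.0545 gray [ 0.5302 -0.2499 -0.3623] -20.4 err mm,deg [ 0.3395 -1.7889] 0.2808073109714752
  hole 0.057 sat [ 0.5294 -0.2482 -0.3675] 15.8 err mm,deg [-0.4716 -0.1049] -0.01843062779245574
  hole 0.057 gray [ 0.5292 -0.2478 -0.3625] -20.0 err mm,deg [-0.6586  0.3302] 0.26888969634936194
```

>>> drive_tool(
  rows=[
    [0,0,0,-0.0007,0.0008,0.0013,0],
    [0,0,0,0,0,0,0],
    [0,0,0,0,0,0,0],
    [0,0,0,0,0,0,0],
    [0,0,0,0,0,0,0],
    [0,0,0,0,0,0,0],
  ],
)

```text
time: 13.08
tool_pos: [0.5318, -0.2491, 0.065]
tcp_rot: [-0.577, -3.088, -0.0]
wrist_force: [-0.4, -0.5, -4.4]
width: 0.166
grip_force: 98.2
```

```bash
python3 - <<'E'
from m import *
P=[read_camera("top") for _ in range(4)];Q=[read_camera("side") for _ in range(4)]
av=lambda L:dict(L[0],color=np.mean([x["color"] for x in L],0).astype(np.uint8))
p,q=av(P),av(Q);measure(p,q)
for _ in range(3):
    s=status.read_state();print(s["tool_pos"],s["tcp_rot"])
out=[]
for c,o in((p,[0,0,0]),(q,[-.003,.004,0])):
    v=np.array([.5331,-.2512,-.3695])+o
    ct=proj(c,pts(v,.057)).mean(0).astype(int);big=cv2.resize(c["color"][ct[1]-30:ct[1]+30,ct[0]-30:ct[0]+30],(400,400),interpolation=2)
    for a in proj(c,pts(v,.0545)):cv2.circle(big,tuple(int(t) for t in (a-ct+30.5)*400/60),12,(255,0,0),1)
    out.append(big)
cv2.imwrite("pics/j.png",np.hstack(out)[:,:,::-1])
E
```

```text
top thread [ 0.5331 -0.2512 -0.3693] -232.61756616149148
  hole 0.0545 sat [ 0.5324 -0.251  -0.3703] -220.2 err mm,deg [-0.6679  0.167 ] -0.057629913255576
  hole 0.0545 gray [ 0.5323 -0.2477 -0.3711] -73.2 err mm,deg [-0.8067  3.4593] -0.10286345938563948
  hole 0.057 sat [ 0.5323 -0.2504 -0.3706] -219.7 err mm,deg [-0.7675  0.7467] -0.07141340663617182
  hole 0.057 gray [ 0.5321 -0.2472 -0.3717] -70.8 err mm,deg [-0.9819  4.0072] -0.1324514341346727
side thread [ 0.5299 -0.2481 -0.3672] 28.79901528894955
  hole 0.0545 sat [ 0.5304 -0.2479 -0.3674] 14.9 err mm,deg [0.4955 0.2206] -0.014310679789079982
  hole 0.0545 gray [ 0.5305 -0.2472 -0.3587] -19.3 err mm,deg [0.5634 0.8931] 0.4862565163207001
  hole 0.057 sat [ 0.5294 -0.2457 -0.3678] 15.5 err mm,deg [-0.5012  2.4443] -0.038989789365468604
  hole 0.057 gray [ 0.5296 -0.245  -0.3589] -19.2 err mm,deg [-0.3406  3.1248] 0.4764281580882013
[ 0.5319 -0.2491  0.065 ] [-0.5775 -3.088  -0.    ]
[ 0.5319 -0.2491  0.065 ] [-0.5775 -3.088  -0.    ]
[ 0.5319 -0.2491  0.065 ] [-0.5775 -3.088  -0.    ]
```

View pics/j.png

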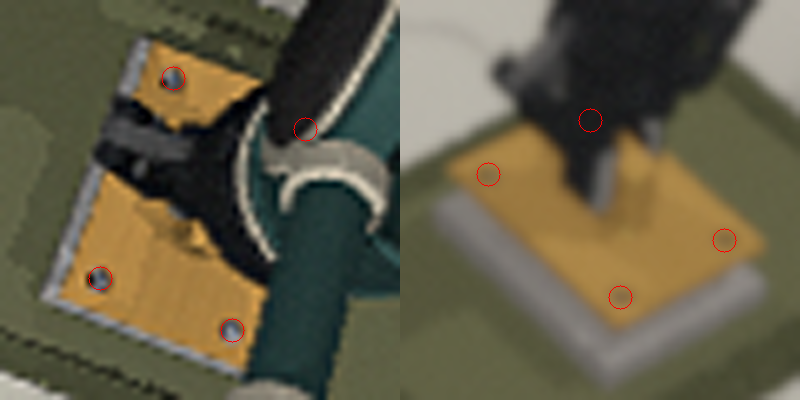

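```bash
python3 -c "
from workcell import workorder;print(workorder.finish_job())"
```

```text
the job is handed in; nothing more can be done
None
```

I handed the job in at about 13.5 s of the 45 s allowed. The arm is holding the cover plate level by its lug, about 2 cm above the flange. By the camera measurements its holes are centred over the threaded holes to within about 1 mm; the fourth hole was hidden by the arm, so I inferred it from the other three.

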